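# Load the label rewinder and hold its dial at the run position

### The arm

A 7-joint arm with a two-finger parallel gripper is mounted at the origin on the work surface; the furniture and walls round the work are solid. World frame = base frame: x ahead of the robot, y to its left, z up, the work surface at z = 0. Lengths are in mm, angles in rad, forces in N, time in s.
With the tool pointing down it reaches from about 425 to 875 mm from the base axis. Payload 4.7 kg.
Tool frame: the origin (TCP) lies midway between the tips of the shut fingers; the grasp point (between the pads) lies 19 mm behind it (arm.tcp_to_grasp is the distance from the TCP to the grasp point, in mm); z points along the fingers, y is the line along which they close (so a half turn about z gives the same grasp; the last joint's range is limited). The gripper opens to 85 mm and grips with 20 to 120 N. Pads are 22 mm wide; open, the fingers measure 114 mm over their backs; the gripper's body (76 mm by 85 mm) begins 54 mm behind the grasp point. The pads swing forward as they close: fully open they stand 13 mm farther back than shut.
Start: joints at [1.202, 0.321, -0.07, 1.45, 0.023, 1.371, -0.057], TCP at [242.769, -602.985, 206.549] pointing down, gripper open.
Joint ranges: [-2.86, 2.86], [-0.3, 2.09], [-1.38, 1.24], [0.06, 2.45], [-1.56, 4.7], [0.09, 2.05], [-2.69, 2.69]. Speed limits (rad/s): [2.57, 2.57, 3.14, 3.14, 3.14, 3.14, 3.14].

### API

Orientations are given as a rotation vector (axis times angle).
In Python, from bench import arm gives the robot as it stands.
- The arm moves only by the tool apply_moves, never from a script. Its argument "targets" is a list of rows, each a list of 2 entries, a list of its own where there are three numbers: the shift along the world's x, y, z in cm, then the turn, a rotation vector about the world's x, y, z in rad. A call has exactly 5 rows; each row shifts and turns the commanded pose from where the row before left it; what a row does not reach is not made up. A row lasts 1/8 s, in which the tool goes at most 62.5 mm and 10.7 degrees, less where a joint would pass 70% of its speed; a pose out of reach is approached as far as the arm can. A call is refused whole if a number of a shift passes 6.25 or a number of a turn 0.188, either way. A call with a gripper value outside its range is refused whole. "claw" is the opening, from 0 (shut) to 1 (fully open), set as the call begins (left out, the last holds). The fingers move at their own pace and stop on an object; the grip force is fixed at half the most. Time passes only in rows, so rows that do not move let the fingers close, or fill a call up. It gives the time, the measured TCP pose, the force, the opening and the grip force at its end, in the units of the state.
- arm.get_state(): the state, without advancing time (a new reading comes with each control period).
- arm.capture(name): name is "scene" or "top"; returns (picture, depth): 384x512x3 uint8, blue, green, red; 384x512 float32, mm along the optical axis (not along the pixel's ray), 0 where there is no reading.
- arm.camera_info(name): a dict with "mtx" (3x3 intrinsics, pixels), "extrinsics" (4x4, takes a point from camera to world coordinates). Camera axes: x right, y up, looking along -z (the intrinsics and any distortion apply to the point x, -y, -z); pixel columns grow to the right and rows downward; lengths in mm; the calibration is good to about 2 mm. A picture is of the moment at which its call begins. camera_info takes no time and is no camera call.
- arm.finish_job(): hands the job in; it is judged then, once.
The state is a dict: "time": time; "q": joint angles; "qd": joint speeds; "tau": joint torques, N m; "tcp_pos": TCP position; "orientation": TCP orientation; "wrist_force": force on the tool from outside, world axes, zero at the start; "ft_torque": the same for the moment, N m; "grip_width": opening from 0.0 (shut) to 1.0 (fully open); "grasp_force": force on a finger pad.
Only numpy, scipy, OpenCV 4.12 (cv2) and the standard library are available. Lean on these libraries where they do the work, as an engineer would, in place of code of your own. Each camera call takes 0.05 s, during which the arm holds its last target. There are 200 camera calls.

### The job

Two cardboard winding cores stand on the table, alike outside, but only one is bored wide enough for the label rewinder's steel spindle: find it by trying the fit, slide it fully down onto the spindle's flange and let it go; the other ends standing upright on the table. Then turn the rewinder's black spring-return dial clockwise past the first two clicks to the third (red dot) and keep holding it there against its spring: the program finishes while the gripper still holds the dial. Leave everything else where it stands.

Things in the scene. Friction and masses are not known exactly. Their poses are not given: they have to be found in the camera images.
- rewinder: label rewinder, a fixed white housing 240 mm (its x) by 125 mm (its y), top face 50 mm above the table. Origin: centre of its underside on the table; z up. The spindle stands 65 mm from the origin along its +x, the dial 65 mm along its -x
- spindle_seat (a point): centre of the top face of the aluminium flange (62 mm diameter, 4 mm thick, 54 mm above the table) on which a core seats. The fixed upright steel spindle rises 50 mm from here: 24 mm diameter for 42 mm, then a nose that tapers to 16 mm at its top
- dial_grip (a point): point on the dial's vertical axis at the top of its grip bar, 89 mm above the table; it does not turn. The black bar, 46 mm long and 13 mm wide, rises 29 mm above a disc of 54 mm diameter (disc top 60 mm above the table). At joint value 0 the bar lies along the rewinder's x axis, its white mark towards the spindle
- dial (a joint): dial angle, rad, growing clockwise seen from above; 0 at rest. Light clicks at 0.4, 0.8 and 1.2, marked by dots beside the dial (rest and first two white, third red); end stop at 1.35. A spring (0.05 N m at rest, 0.11 N m at the third click) always turns it back to 0 when let go
- core_1: brown cardboard winding core standing on the table: a ring, outer diameter 46 mm, 40 mm tall, about 45 g. Of the two cores, alike outside, one has a 28 mm bore and slides over the spindle, the other a 20 mm bore and stops on its nose; which is which is not told: find it by trying or looking. Origin: centre of the underside; z up along the bore
- core_2: brown cardboard winding core standing on the table: a ring, outer diameter 46 mm, 40 mm tall, about 45 g. Of the two cores, alike outside, one has a 28 mm bore and slides over the spindle, the other a 20 mm bore and stops on its nose; which is which is not told: find it by trying or looking. Origin: centre of the underside; z up along the bore
- masking_roll: roll of beige masking tape lying flat, 96 mm diameter, 25 mm tall, loose bystander; origin centre of underside
- packet_6: blue sweets packet standing, 27x60x70 mm, loose bystander; origin centre of underside
- packet_4: green sweets packet standing, 34x46x61 mm, loose bystander; origin centre of underside
- tally_counter: round hand tally counter lying flat, 69x48x20 mm, loose bystander; origin centre of underside
- label_bundle_1: banded bundle of paper labels, 48x72x17 mm, loose bystander; origin centre of underside

How it is judged (in metres and radians):
On the way, in this order (a step that is already met when the one before it is completed fails the run):
1. the core that fits sits fully down on the flange over the spindle, let go, the dial still at rest (horizontal distance between core_2 and spindle_seat below 0.004 m and z of core_2 in the frame of spindle_seat between -0.004 and 0.004 m and angle between core_2's own z axis and vertical below 0.08 rad and contact force between the fingers and core_2 below 0.3 N and value of joint dial below 0.2 rad), for 0.2 s.
2. the dial is turned past its second click (value of joint dial above 0.85 rad), for 0.05 s.
3. the dial is held at its third click (value of joint dial above 1.1 rad), for 0.5 s.
At the end, for the whole second after the job is handed in: The wide-bored core is over the spindle, upright, underside within 4 mm of the flange, untouched; the other core stands upright on the table, clear of rewinder and gripper; the dial is still, at 1.1 rad or more (third click at 1.2), held by the fingers with more than 1 N (horizontal distance between core_2 and spindle_seat below 0.004 m and z of core_2 in the frame of spindle_seat between -0.004 and 0.004 m and angle between core_2's own z axis and vertical below 0.08 rad and contact force between the fingers and core_2 below 0.3 N and value of joint dial above 1.1 rad and velocity of joint dial between -0.1 and 0.1 rad/s and contact force between the fingers and rewinder above 1 N and contact force between core_1 and rewinder below 0.2 N and height (world z) of core_1 between -0.005 and 0.005 m and angle between core_1's own z axis and vertical below 0.1 rad and contact force between the fingers and core_1 below 0.3 N); the arm keeps its last pose, push and grip.
It fails at once if a bystander (tape roll, packets, tally counter, label bundle) is moved more than 30 mm (distance of any of masking_roll, packet_6, packet_4, tally_counter, label_bundle_1 from where it was at the start of the episode above 0.03 m).
It also fails if it takes over 72 s, if anything falls off the work surface, if the arm or the gripper's body presses on something with over 40 N, if the wrist force passes 120 N, or if a joint passes its speed limit or range.

## Working session

There is one attempt and no reset: what is moved stays moved. The work goes in short steps, Python scripts to look and compute and a tool call to move; the robot and the scene stay as the last step left them, time stands still between calls to the robot, and variables do not carry over. Pictures are saved under pics/ and viewed, at most 10 in all, crops included, and the job is handed in when it is done.

Besides the shell and the picture viewer there is one more tool, called as name(argument=value, ...), one argument or row to a line, values as JSON. apply_moves: Moves the arm, as the interface text tells. Its arguments: {"type":"object","properties":{"targets":{"type":"array"},"claw":{"type":"number"}},"required":["targets"]}

```bash
mkdir -p pics; cat > h.py <<'E'
import numpy as np,cv2
from bench import arm
def cap(n):
    im,d=arm.capture(n); ci=arm.camera_info(n); K=np.array(ci["mtx"]);T=np.array(ci["extrinsics"])
    v,u=np.mgrid[:384,:512].astype(float)
    x=(u-K[0,2])/K[0,0]*d; y=(v-K[1,2])/K[1,1]*d
    P=np.stack([x,-y,-d,np.ones_like(d)],-1)@T.T
    P=P[...,:3]; P[d==0]=np.nan
    return im,P
E
python3 - <<'E'
from h import *
print(arm.get_state())
for n in("top","scene"):
    im,P=cap(n); cv2.imwrite(f"pics/{n}0.png",im); np.save(n+"P.npy",P)
    ci=arm.camera_info(n);print(n,np.round(ci["mtx"],1).tolist(),np.round(ci["extrinsics"],3).tolist(),[k for k in ci])
E
```

```text
{'time': 0.0, 'q': array([ 1.20213762,  0.32181935, -0.07006959,  1.45168839,  0.02260369,
        1.37077288, -0.05691207]), 'qd': array([ 0.00124938,  0.0004832 ,  0.00078234, -0.00123465,  0.00079124,
        0.00025437, -0.00114951]), 'tau': array([ 3.04307587e-04, -4.93576670e+01, -3.82265216e-01, -3.14336193e+01,
        1.28777465e-02,  1.13825145e-02,  3.00342390e-05]), 'tcp_pos': array([ 242.48731837, -602.44767206,  205.41906144]), 'orientation': array([-3.08242456e+00, -5.97229833e-01,  7.30707223e-04]), 'wrist_force': array([0.52169192, 0.45698734, 0.26115949]), 'ft_torque': array([ 0.00157061, -0.00116472, -0.01288669]), 'grasp_force': 0.0, 'grip_width': 1.0028605729858229}
top [[376.9, 0.0, 251.3], [0.0, 376.9, 190.7], [0.0, 0.0, 1.0]] [[-0.086, 0.969, -0.233, 351.987], [-0.996, -0.085, 0.016, 34.199], [-0.005, 0.233, 0.972, 1013.251], [0.0, 0.0, 0.0, 1.0]] ['mtx', 'extrinsics']
scene [[475.0, 0.0, 247.5], [0.0, 475.0, 192.6], [0.0, 0.0, 1.0]] [[-0.903, 0.318, -0.289, 154.237], [-0.429, -0.677, 0.598, 855.937], [-0.005, 0.664, 0.748, 1107.677], [0.0, 0.0, 0.0, 1.0]] ['mtx', 'extrinsics']
```

View pics/top0.png

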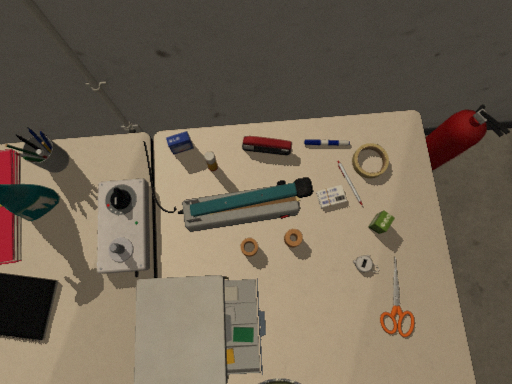

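View pics/scene0.png

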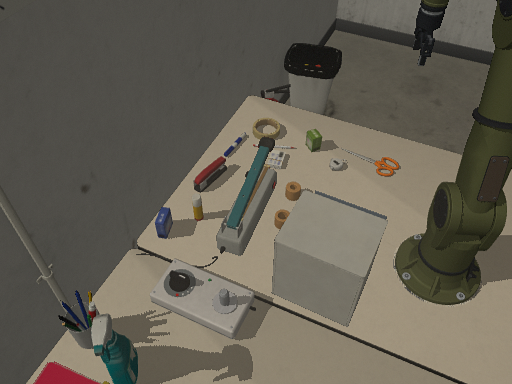

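The top view shows the rewinder at about (123,225), with the dial at (120,199) and the spindle at (121,250). The cores are at (249,247) and (293,238), and a grey box and a stapler stand nearby.

```bash
python3 - <<'E'
from h import *
im=cv2.imread("pics/top0.png");P=np.load("topP.npy")
a=cv2.resize(im[222:262,230:312],None,fx=6,fy=6,interpolation=cv2.INTER_CUBIC)
b=cv2.resize(im[170:280,85:165],None,fx=5,fy=5,interpolation=cv2.INTER_CUBIC)
h=max(a.shape[0],b.shape[0]);C=np.zeros((h,a.shape[1]+b.shape[1],3),np.uint8)
C[:a.shape[0],:a.shape[1]]=a;C[:b.shape[0],a.shape[1]:]=b
cv2.imwrite("pics/c1.png",C[:,:1000]); print(C.shape)
Z=P[...,2]
def reg(r0,r1,c0,c1,z0,z1):
    m=np.zeros(Z.shape,bool);m[r0:r1,c0:c1]=1;m&=(Z>z0)&(Z<z1);return m
for nm,r in dict(A=(232,262,236,262),B=(226,252,280,306)).items():
    m=reg(*r,34,46);q=P[m][:,:2]
    (c,rad)=cv2.minEnclosingCircle(q.astype(np.float32))
    print(nm,m.sum(),np.median(Z[m]),c,rad,q.mean(0))
    A=np.c_[2*q,np.ones(len(q))];s=np.linalg.lstsq(A,(q**2).sum(1),rcond=None)[0];print(' fit',s[:2],np.sqrt(s[2]+s[0]**2+s[1]**2))
m=reg(165,285,85,165,44,56);q=P[m][:,:2].astype(np.float32);r=cv2.minAreaRect(q);print("rw",np.median(Z[m]),r,cv2.boxPoints(r).tolist())
m=reg(235,275,100,140,75,110);print("spin",m.sum(),P[m].mean(0),Z[m].max(),P[m][Z[m]>98].mean(0))
m=reg(180,220,100,140,80,95);print("dial",m.sum(),P[m].mean(0),cv2.minAreaRect(P[m][:,:2].astype(np.float32)))
# height map for obstacles, 
for nm,r in dict(box=(270,384,135,230),stap=(170,235,180,315),pk6=(125,160,160,200),yel=(145,180,200,222)).items():
    m=reg(*r,15,400);q=P[m];print(nm,q.min(0).round(),q.max(0).round())
E
```

```text
(550, 892, 3)
A 154 40.50156876167091 (439.5899353027344, 36.85797882080078) 22.854616165161133 [439.30973257  37.11016217]
 fit [439.37615526  37.03248285] 18.861356604655988
B 203 40.82536585871344 (453.3371887207031, -79.357177734375) 22.812637329101562 [452.82228345 -79.0450161 ]
 fit [452.91830068 -79.11074457] 17.522549239638014
rw 50.933151944679594 ((524.5104370117188, 360.73095703125), (125.60955810546875, 239.40101623535156), 89.80200958251953) [[404.5935974121094, 298.3401794433594], [643.9931640625, 297.5129089355469], [644.42724609375, 423.1217346191406], [405.0277099609375, 423.9490051269531]]
spin 105 [458.47676157 357.57989368  97.74012219] 107.09978403887828 [458.76046657 360.34736808 103.5075134 ]
dial 103 [588.2098273 359.0805595  88.1746784] ((589.1919555664062, 359.7689514160156), (11.161055564880371, 44.71540832519531), 89.94466400146484)
box [161.  87.  17.] [405. 335. 248.]
stap [ 459. -123.   15.] [604. 213. 175.]
pk6 [719. 171.  16.] [757. 233.  74.]
yel [660. 106.  16.] [686. 132.  99.]
```

View pics/c1.png

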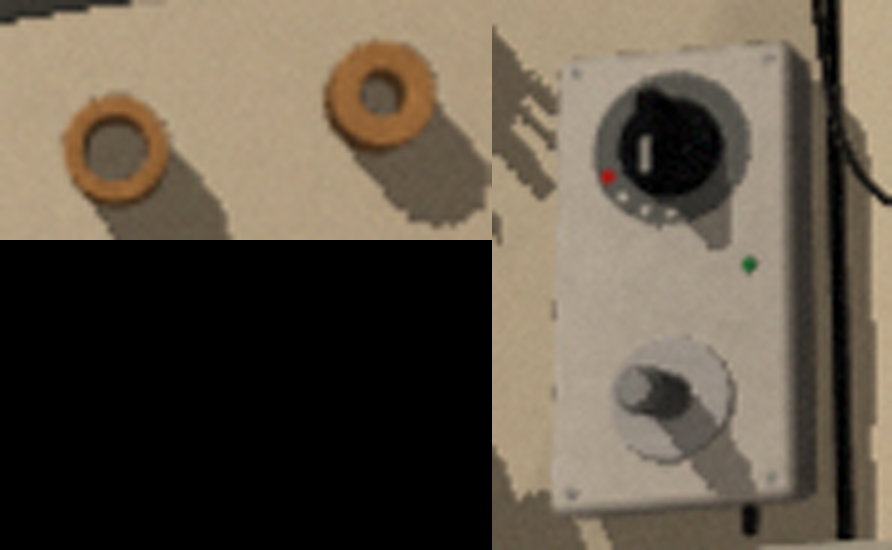

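The crop shows that the left core, at (249,247), has a wide bore. The right core, at (293,238), has a thick wall and a narrow bore. So core A, at world (439.5, 37), is the candidate.

```bash
cat >> h.py <<'E'
from scipy.spatial.transform import Rotation as R
def need(p,yaw=90):
    s=arm.get_state(); c=R.from_rotvec(s["orientation"])
    a=np.radians((yaw+90)/2); g=R.from_rotvec(np.pi*np.array([np.cos(a),np.sin(a),0]))
    print("t",round(s["time"],2),"pos",s["tcp_pos"].round(1),"d_cm",((np.array(p)-s["tcp_pos"])/10).round(2),"turn",(g*c.inv()).as_rotvec().round(3),
     "F",s["wrist_force"].round(1),"grip",round(s["grip_width"],3),round(s["grasp_force"],1),"q",s["q"].round(2))
E
python3 - <<'E'
from h import *
P=np.load("topP.npy").reshape(-1,3);P=P[~np.isnan(P[:,0])]
def hm(x0,x1,y0,y1):
    m=(P[:,0]>x0)&(P[:,0]<x1)&(P[:,1]>y0)&(P[:,1]<y1);return P[m][:,2].max().round() if m.any() else None
for x in range(380,520,15): print(x,[hm(x,x+15,y,y+15) for y in range(-120,120,15)])
need([470,-250,215])
need([440,37,150])
E
```

```text
380 [np.float64(5.0), np.float64(3.0), np.float64(5.0), np.float64(5.0), np.float64(5.0), np.float64(4.0), np.float64(4.0), np.float64(5.0), np.float64(4.0), np.float64(6.0), np.float64(5.0), np.float64(4.0), np.float64(3.0), np.float64(4.0), np.float64(4.0), np.float64(5.0)]
395 [np.float64(5.0), np.float64(5.0), np.float64(5.0), np.float64(4.0), np.float64(6.0), np.float64(3.0), np.float64(4.0), np.float64(3.0), np.float64(4.0), np.float64(4.0), np.float64(6.0), np.float64(5.0), np.float64(3.0), np.float64(3.0), np.float64(4.0), np.float64(4.0)]
410 [np.float64(5.0), np.float64(4.0), np.float64(4.0), np.float64(5.0), np.float64(3.0), np.float64(5.0), np.float64(6.0), np.float64(3.0), np.float64(4.0), np.float64(44.0), np.float64(45.0), np.float64(44.0), np.float64(5.0), np.float64(5.0), np.float64(5.0), np.float64(6.0)]
425 [np.float64(5.0), np.float64(42.0), np.float64(44.0), np.float64(42.0), np.float64(4.0), np.float64(4.0), np.float64(5.0), np.float64(5.0), np.float64(5.0), np.float64(44.0), np.float64(42.0), np.float64(45.0), np.float64(5.0), np.float64(5.0), np.float64(5.0), 
[... 1388 characters left out ...]
t64(73.0), np.float64(71.0), np.float64(71.0)]
515 [np.float64(5.0), np.float64(71.0), np.float64(72.0), np.float64(73.0), np.float64(71.0), np.float64(74.0), np.float64(72.0), np.float64(73.0), np.float64(72.0), np.float64(73.0), np.float64(127.0), np.float64(132.0), np.float64(127.0), np.float64(125.0), np.float64(124.0), np.float64(118.0)]
t 0.1 pos [ 242.6 -602.5  205.5] d_cm [22.74 35.25  0.95] turn [ 1.000e-03 -2.000e-03  2.759e+00] F [-0.8  1.2  0.2] grip 1.001 0.0 q [ 1.2   0.32 -0.07  1.45  0.02  1.37 -0.06]
t 0.1 pos [ 242.6 -602.5  205.5] d_cm [19.74 63.95 -5.55] turn [ 1.000e-03 -2.000e-03  2.759e+00] F [-0.8  1.2  0.2] grip 1.001 0.0 q [ 1.2   0.32 -0.07  1.45  0.02  1.37 -0.06]
```

apply_moves(
  targets=[
    [[3.0, 2.5, 0.2], [0, 0, 0.184]],
    [[3.0, 2.5, 0.2], [0, 0, 0.184]],
    [[3.0, 3.0, 0.2], [0, 0, 0.184]],
    [[3.0, 3.5, 0.2], [0, 0, 0.184]],
    [[2.5, 3.5, 0.2], [0, 0, 0.184]],
  ],
  claw=1,
)

```text
time: 0.72
tcp_pos: [388.7, -451.4, 216.0]
orientation: [-2.491, -1.913, -0.0]
wrist_force: [0.9, 0.3, 1.2]
grip_width: 0.999
grasp_force: 0.0
```

apply_moves(
  targets=[
    [[2.0, 4.0, 0], [0, 0, 0.184]],
    [[2.0, 4.0, 0], [0, 0, 0.184]],
    [[1.5, 4.0, 0], [0, 0, 0.184]],
    [[1.0, 4.5, 0], [0, 0, 0.184]],
    [[0.5, 5.0, 0], [0, 0, 0.184]],
  ],
)

```text
time: 1.35
tcp_pos: [457.9, -236.5, 216.0]
orientation: [-1.384, -2.819, -0.001]
wrist_force: [0.9, -0.2, 0.8]
grip_width: 1.002
grasp_force: 0.0
```

apply_moves(
  targets=[
    [[0, 5.0, 0], [0, 0, 0.184]],
    [[0, 5.0, 0], [0, 0, 0.184]],
    [[0, 5.0, 0], [0, 0, 0.184]],
    [[-0.7, 5.0, -1], [0, 0, 0.184]],
    [[-1, 4.0, -1], [0, 0, 0.184]],
  ],
)

```text
time: 1.98
tcp_pos: [440.3, 4.3, 196.2]
orientation: [-0.014, 3.141, -0.0]
wrist_force: [-0.2, 0.5, 0.2]
grip_width: 1.0
grasp_force: 0.0
```

```bash
python3 -c "
from h import *
need([439.5,37,90])"
```

```text
t 1.98 pos [440.3   4.3 196.2] d_cm [ -0.08   3.27 -10.62] turn [ 0.     0.    -0.009] F [-0.2  0.5  0.2] grip 1.0 0.0 q [ 0.72 -0.13 -0.72  1.93 -0.09  1.31  1.6 ]
```

apply_moves(
  targets=[
    [[-0.1, 3.3, -3.0], [0, 0, -0.009]],
    [[0, 0, -5.0], [0, 0, 0]],
    [[0, 0, -5.0], [0, 0, 0]],
    [[0, 0, -3.0], [0, 0, 0]],
    [[0, 0, -2.0], [0, 0, 0]],
  ],
)

```text
time: 2.6
tcp_pos: [438.3, 35.1, 14.7]
orientation: [-0.012, -3.139, -0.001]
wrist_force: [0.4, -0.2, 0.3]
grip_width: 1.0
grasp_force: 0.0
```

apply_moves(
  targets=[
    [[0, 0, -1.0], [0, 0, 0]],
    [[0, 0, 0], [0, 0, 0]],
    [[0, 0, 0], [0, 0, 0]],
    [[0, 0, 0], [0, 0, 0]],
    [[0, 0, 0], [0, 0, 0]],
  ],
)

```text
time: 3.22
tcp_pos: [440.3, 34.9, 7.1]
orientation: [0.012, 3.14, -0.001]
wrist_force: [0.7, 0.9, 0.2]
grip_width: 0.998
grasp_force: 0.0
```

apply_moves(
  targets=[
    [[0, 0, 0], [0, 0, 0]],
    [[0, 0, 0], [0, 0, 0]],
    [[0, 0, 0], [0, 0, 0]],
    [[0, 0, 0], [0, 0, 0]],
    [[0, 0, 0], [0, 0, 0]],
  ],
  claw=0,
)

```text
time: 3.85
tcp_pos: [439.9, 35.0, 7.3]
orientation: [-0.012, -3.141, 0.001]
wrist_force: [-2.9, 0.1, 9.1]
grip_width: 0.497
grasp_force: 59.5
```

```bash
python3 -c "
from h import *
need([439.5,37,90])
im,P=cap('scene');cv2.imwrite('pics/s1.png',cv2.resize(im[150:300,200:400],None,fx=4,fy=4))"
```

```text
t 3.85 pos [439.9  35.    7.3] d_cm [-0.04  0.2   8.27] turn [ 0.001 -0.     0.008] F [-2.9  0.1  9.1] grip 0.497 59.5 q [ 0.64  0.16 -0.81  2.14  0.14  0.9   1.31]
```

View pics/s1.png

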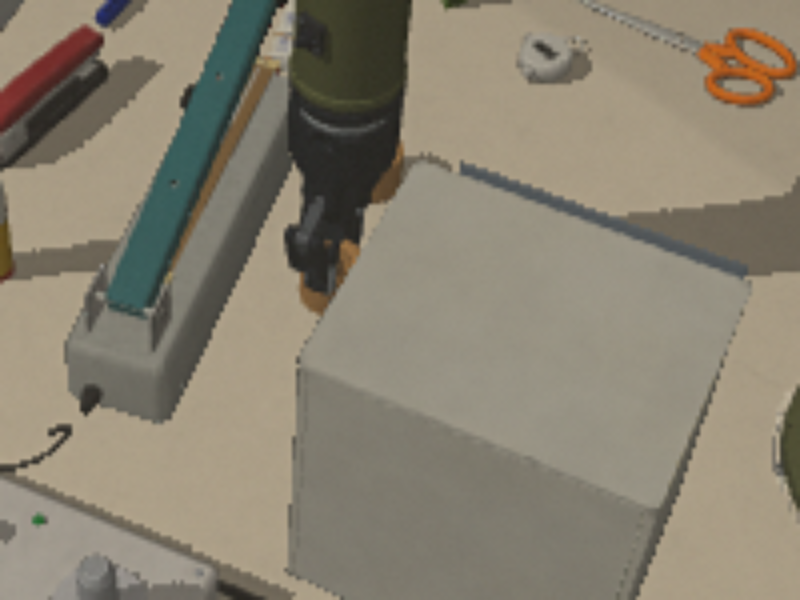

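The gripper holds core A, and the stapler and box are clear. Next I lift it and carry it round the box.

apply_moves(
  targets=[
    [[0, 0, 3.0], [0, 0, 0.008]],
    [[0, 0, 5.0], [0, 0, 0]],
    [[0, 0, 5.0], [0, 0, 0]],
    [[2, 0, 4.5], [0, 0, 0]],
    [[2, 2, 4.0], [0, 0, 0]],
  ],
)

```text
time: 4.53
tcp_pos: [480.4, 53.4, 223.3]
orientation: [0.006, 3.14, -0.003]
wrist_force: [0.4, 0.3, -0.1]
grip_width: 0.494
grasp_force: 61.0
```

apply_moves(
  targets=[
    [[1, 4, 0], [0, 0, 0]],
    [[0, 5, 0], [0, 0, 0]],
    [[0, 5, 0], [0, 0, 0]],
    [[0, 5, 0], [0, 0, 0]],
    [[0, 5, 0], [0, 0, 0]],
  ],
)

```text
time: 5.15
tcp_pos: [489.8, 296.1, 221.3]
orientation: [-0.001, -3.142, 0.0]
wrist_force: [0.0, -0.6, -1.4]
grip_width: 0.494
grasp_force: 61.0
```

apply_moves(
  targets=[
    [[0, 4, 0], [0, 0, 0]],
    [[-1, 2.5, 0], [0, 0, 0]],
    [[-2, 0, -1], [0, 0, 0]],
    [[0, 0, -1], [0, 0, 0]],
    [[0, 0, 0], [0, 0, 0]],
  ],
)

```text
time: 5.78
tcp_pos: [460.5, 358.6, 200.5]
orientation: [-0.002, -3.141, 0.002]
wrist_force: [-0.1, -0.3, -0.4]
grip_width: 0.495
grasp_force: 61.1
```

```bash
python3 - <<'E'
from h import *
need([459.5,360,130])
im,P=cap('scene');a=cv2.resize(im[150:384,100:400],None,fx=2,fy=2)
im,P=cap('top');b=cv2.resize(im[180:297,70:170],None,fx=2,fy=2)
C=np.zeros((468,800,3),np.uint8);C[:,:600]=a;C[:234,600:]=b
cv2.imwrite('pics/s2.png',C)
m=np.zeros(P.shape[:2],bool);m[200:300,70:200]=1
E
```

```text
t 5.78 pos [460.5 358.6 200.5] d_cm [-0.1   0.14 -7.05] turn [ 0.002 -0.001  0.001] F [-0.1 -0.3 -0.4] grip 0.495 61.1 q [ 0.14  0.34 -1.04  1.6   0.3   1.37  0.64]
```

View pics/s2.png

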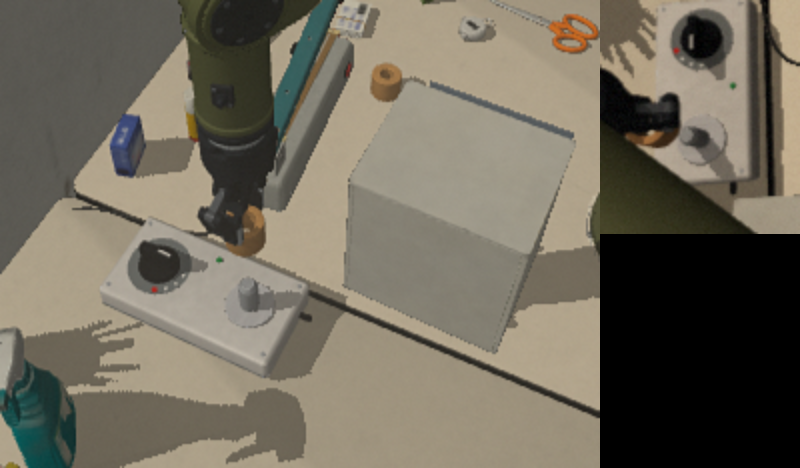

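The core is held level above the spindle, and the other core stands untouched. Now I descend.

apply_moves(
  targets=[
    [[-0.1, 0.1, -3.0], [0, 0, 0]],
    [[0, 0, -4.0], [0, 0, 0]],
    [[0, 0, -1.5], [0, 0, 0]],
    [[0, 0, -0.5], [0, 0, 0]],
    [[0, 0, 0], [0, 0, 0]],
  ],
)

```text
time: 6.5
tcp_pos: [459.4, 361.5, 112.5]
orientation: [0.0, 3.141, 0.002]
wrist_force: [0.3, -0.4, -0.5]
grip_width: 0.498
grasp_force: 61.1
```

```bash
python3 - <<'E'
from h import *
need([459.5,360,110])
need([459.5,360,110])
im,P=cap('scene');
Z=P[...,2];sub=np.s_[150:330,150:260]
cv2.imwrite('pics/s3.png',cv2.resize(im[215:345,150:290],None,fx=4,fy=4,interpolation=cv2.INTER_CUBIC))
hsv=cv2.cvtColor(im,cv2.COLOR_BGR2HSV)
m=np.zeros(Z.shape,bool);m[215:345,180:280]=1
m&=(hsv[...,1]>120)&(hsv[...,0]<20)&(Z>100)&(Z<170)
q=P[m];print(m.sum(),q.min(0),q.max(0))
E
```

```text
t 6.5 pos [459.4 361.5 112.5] d_cm [ 0.01 -0.15 -0.25] turn [-0.001  0.001  0.   ] F [ 0.3 -0.4 -0.5] grip 0.498 61.1 q [ 0.1   0.42 -1.    1.71  0.37  1.22  0.58]
t 6.5 pos [459.4 361.5 112.5] d_cm [ 0.01 -0.15 -0.25] turn [-0.001  0.001  0.   ] F [ 0.3 -0.4 -0.5] grip 0.498 61.1 q [ 0.1   0.42 -1.    1.71  0.37  1.22  0.58]
164 [435.55372396 340.45633618 105.12911039] [479.15551772 384.08253861 147.32697879]
```

View pics/s3.png

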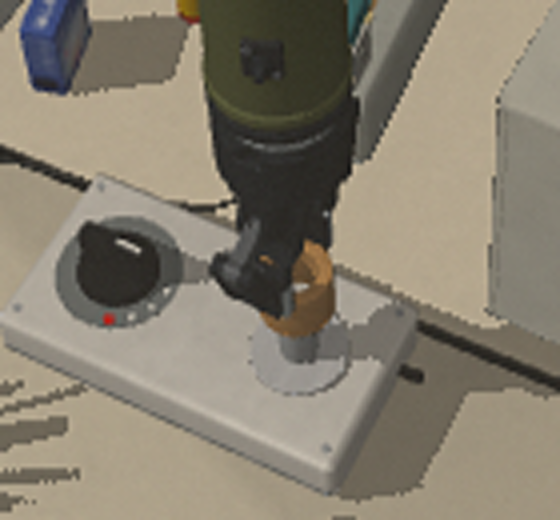

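The spindle top shows inside the bore, so the core is over the nose. I lower it gently and watch the force.

apply_moves(
  targets=[
    [[0, 0, -0.6], [0, 0, 0]],
    [[0, 0, -0.5], [0, 0, 0]],
    [[0, 0, -0.4], [0, 0, 0]],
    [[0, 0, -0.3], [0, 0, 0]],
    [[0, 0, 0], [0, 0, 0]],
  ],
)

```text
time: 7.18
tcp_pos: [458.6, 361.0, 93.3]
orientation: [0.0, -3.141, -0.0]
wrist_force: [0.4, -0.1, -0.5]
grip_width: 0.496
grasp_force: 61.1
```

There is no force with the core already past the nose taper, so it fits.

apply_moves(
  targets=[
    [[0, 0, -0.8], [0, 0, 0]],
    [[0, 0, -0.8], [0, 0, 0]],
    [[0, 0, -0.7], [0, 0, 0]],
    [[0, 0, -0.5], [0, 0, 0]],
    [[0, 0, 0], [0, 0, 0]],
  ],
)

```text
time: 7.8
tcp_pos: [458.6, 361.0, 65.1]
orientation: [0.001, -3.141, -0.0]
wrist_force: [-0.7, 0.8, -0.6]
grip_width: 0.498
grasp_force: 61.0
```

apply_moves(
  targets=[
    [[0, 0, -0.3], [0, 0, 0]],
    [[0, 0, 0], [0, 0, 0]],
    [[0, 0, 0], [0, 0, 0]],
    [[0, 0, 0], [0, 0, 0]],
    [[0, 0, 0], [0, 0, 0]],
  ],
)

```text
time: 8.43
tcp_pos: [458.8, 361.0, 62.6]
orientation: [-0.0, 3.141, -0.0]
wrist_force: [-0.5, -0.8, -1.2]
grip_width: 0.497
grasp_force: 61.1
```

apply_moves(
  targets=[
    [[0, 0, 0], [0, 0, 0]],
    [[0, 0, 0], [0, 0, 0]],
    [[0, 0, 0], [0, 0, 0]],
    [[0, 0, 0], [0, 0, 0]],
    [[0, 0, 0], [0, 0, 0]],
  ],
  claw=0.85,
)

```text
time: 9.05
tcp_pos: [458.8, 361.0, 62.6]
orientation: [-0.0, 3.142, 0.0]
wrist_force: [0.3, 0.5, -0.2]
grip_width: 0.851
grasp_force: 0.0
```

apply_moves(
  targets=[
    [[0, 0, 1.5], [0, 0, 0]],
    [[0, 0, 3], [0, 0, 0]],
    [[0, 0, 4], [0, 0, 0]],
    [[3, 0, 1], [0, 0, 0]],
    [[5, 0, 0], [0, 0, 0]],
  ],
)

```text
time: 9.68
tcp_pos: [539.5, 362.8, 161.4]
orientation: [-0.004, 3.137, 0.003]
wrist_force: [1.2, 0.8, 0.3]
grip_width: 0.851
grasp_force: 0.0
```

```bash
python3 - <<'E'
from h import *
need([589.4,360.7,63])
im,P=cap('scene');Z=P[...,2]
cv2.imwrite('pics/s4.png',cv2.resize(im[215:345,140:280],None,fx=4,fy=4,interpolation=cv2.INTER_CUBIC))
hsv=cv2.cvtColor(im,cv2.COLOR_BGR2HSV)
m=np.zeros(Z.shape,bool);m[250:345,180:280]=1
m&=(hsv[...,1]>100)&(hsv[...,0]<20)&(Z>55)&(Z<120)
q=P[m];print(m.sum(),q.min(0),q.max(0))
E
```

```text
t 9.68 pos [539.5 362.8 161.4] d_cm [ 4.99 -0.21 -9.84] turn [-0.002  0.004 -0.003] F [1.2 0.8 0.3] grip 0.851 0.0 q [ 0.07  0.51 -0.96  1.49  0.42  1.36  0.65]
276 [433.76848924 339.51488194  55.70648982] [479.08108458 384.59441268  97.61973607]
```

View pics/s4.png

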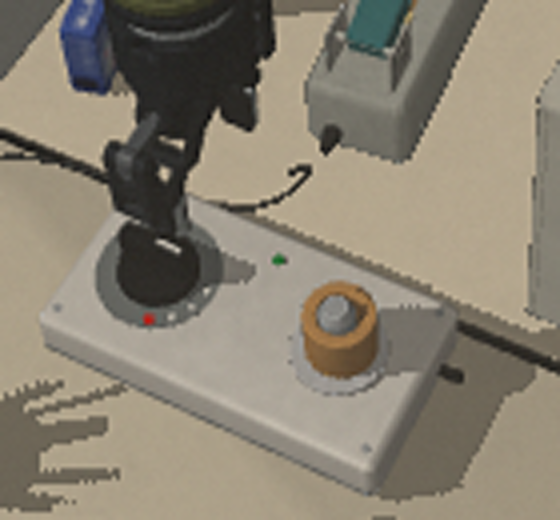

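The core is seated flat on the flange with the spindle tip showing above it, and the dial is still at rest. Next, the dial.

apply_moves(
  targets=[
    [[4.0, 0, 0], [0, 0, 0]],
    [[1.0, 0, -3.0], [0, 0, 0]],
    [[0, 0, -3.5], [0, 0, 0]],
    [[0, 0, -2.0], [0, 0, 0]],
    [[0, 0, 0], [0, 0, 0]],
  ],
)

```text
time: 10.35
tcp_pos: [588.0, 360.4, 71.6]
orientation: [0.001, -3.14, 0.002]
wrist_force: [-0.6, 0.9, 1.0]
grip_width: 0.85
grasp_force: 0.0
```

```bash
python3 -c "
from h import *
need([589.4,360.7,65])"
```

```text
t 10.35 pos [588.  360.4  71.6] d_cm [ 0.14  0.03 -0.66] turn [ 0.001 -0.002 -0.   ] F [-0.6  0.9  1. ] grip 0.85 0.0 q [ 0.02  0.66 -0.88  1.47  0.52  1.26  0.65]
```

apply_moves(
  targets=[
    [[0.1, 0, -0.6], [0, 0, 0]],
    [[0, 0, 0], [0, 0, 0]],
    [[0, 0, 0], [0, 0, 0]],
    [[0, 0, 0], [0, 0, 0]],
    [[0, 0, 0], [0, 0, 0]],
  ],
  claw=0.5,
)

```text
time: 10.98
tcp_pos: [589.8, 361.1, 66.8]
orientation: [-0.0, 3.141, 0.0]
wrist_force: [-0.8, 0.3, -1.0]
grip_width: 0.501
grasp_force: 0.0
```

apply_moves(
  targets=[
    [[0, 0, 0], [0, 0, 0]],
    [[0, 0, 0], [0, 0, 0]],
    [[0, 0, 0], [0, 0, 0]],
    [[0, 0, 0], [0, 0, 0]],
    [[0, 0, 0], [0, 0, 0]],
  ],
  claw=0,
)

```text
time: 11.6
tcp_pos: [589.8, 361.0, 66.5]
orientation: [-0.0, 3.142, 0.0]
wrist_force: [0.2, -0.5, 0.3]
grip_width: 0.001
grasp_force: 0.0
```

```bash
python3 - <<'E'
from h import *
need([589.4,360.7,65])
im,P=cap('scene');a=cv2.resize(im[215:315,120:230],None,fx=4,fy=4,interpolation=cv2.INTER_CUBIC)
im,P=cap('top');b=cv2.resize(im[150:250,75:163],None,fx=4,fy=4,interpolation=cv2.INTER_CUBIC)
cv2.imwrite('pics/s5.png',np.hstack([a,b])[:,:800])
E
```

```text
t 11.6 pos [589.8 361.   66.5] d_cm [-0.04 -0.03 -0.15] turn [-0.  0. -0.] F [ 0.2 -0.5  0.3] grip 0.001 0.0 q [ 0.02  0.67 -0.88  1.47  0.52  1.25  0.65]
```

View pics/s5.png

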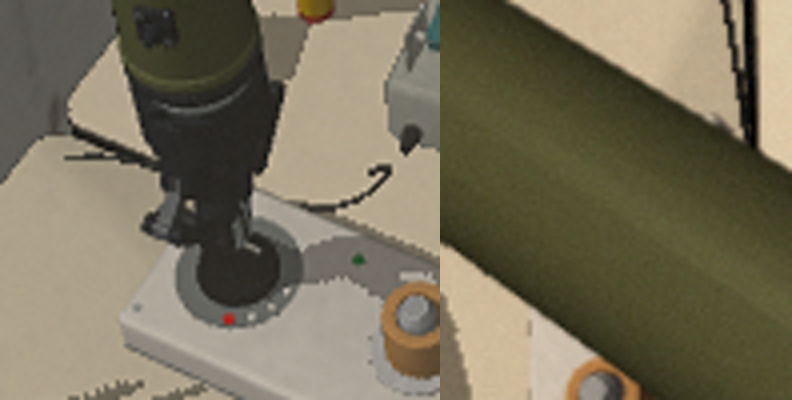

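apply_moves(
  targets=[
    [[0, 0, 0], [0, 0, -0.05]],
    [[0, 0, 0], [0, 0, -0.05]],
    [[0, 0, 0], [0, 0, 0]],
    [[0, 0, 0], [0, 0, 0]],
    [[0, 0, 0], [0, 0, 0]],
  ],
)

```text
time: 12.32
tcp_pos: [589.8, 361.0, 66.5]
orientation: [-0.156, -3.138, -0.0]
wrist_force: [-1.0, 0.1, -0.1]
grip_width: -0.002
grasp_force: 0.0
```

```bash
python3 - <<'E'
from h import *
need([589.4,360.7,65]); print(arm.get_state()["ft_torque"].round(3))
P0=np.load("sceneP.npy");im,P=cap('scene')
d=np.abs(P[...,2]-P0[...,2])
# dial-area: black points heights now along y profile
for nm,Q in(("before",P0),("now",P)):
    q=Q[215:345,120:260].reshape(-1,3);m=(abs(q[:,0]-589)<34)&(abs(q[:,1]-361)<90)&(q[:,2]>64)&(q[:,2]<125);q=q[m]
    print(nm,len(q)); 
    for z in range(64,124,8):
        k=q[(q[:,2]>=z)&(q[:,2]<z+8)]
        if len(k):print(z,len(k),k[:,:2].min(0).round(),k[:,:2].max(0).round())
E
```

```text
t 12.32 pos [589.8 361.   66.5] d_cm [-0.04 -0.03 -0.15] turn [-0.    -0.     0.099] F [-1.   0.1 -0.1] grip -0.002 0.0 q [ 0.    0.66 -0.86  1.47  0.51  1.25  0.56]
[-0.023 -0.005  0.006]
before 159
64 33 [566. 356.] [610. 379.]
72 25 [564. 360.] [609. 369.]
80 66 [565. 355.] [611. 369.]
88 35 [568. 356.] [609. 368.]
now 169
64 31 [564. 343.] [609. 370.]
72 30 [564. 359.] [609. 369.]
80 35 [565. 355.] [605. 369.]
88 14 [566. 356.] [582. 369.]
96 16 [576. 350.] [593. 373.]
104 17 [576. 348.] [588. 375.]
112 21 [577. 349.] [588. 375.]
120 5 [577. 357.] [582. 371.]
```

```bash
python3 - <<'E'
from h import *
print(arm.tcp_to_grasp)
P0=np.load("sceneP.npy");im,P=cap('scene')
r0,r1,c0,c1=225,300,140,215
ch=np.abs(P-P0)[r0:r1,c0:c1].max(-1)>6
q=P[r0:r1,c0:c1]
for r in range(0,r1-r0,2):
    k=q[r][ch[r]]; 
    if len(k): print(r+r0,len(k),np.nanmin(k,0).round(),np.nanmax(k,0).round())
im0=cv2.imread('pics/scene0.png')
cv2.imwrite('pics/s6.png',np.hstack([cv2.resize(i[235:300,145:210],None,fx=6,fy=6,interpolation=cv2.INTER_NEAREST) for i in(im0,im)]))
E
```

```text
18.700000000000003
225 39 [ 552.   25. -322.] [981. 410. 353.]
227 39 [ 550.   46. -308.] [981. 397. 330.]
229 39 [ 550.   58. -306.] [978. 397. 322.]
231 40 [ 550.   58. -320.] [981. 397. 317.]
233 37 [550. 167.  -5.] [639. 397. 307.]
235 42 [550. 173.  -6.] [770. 398. 303.]
237 40 [551. 185.  -4.] [642. 398. 296.]
239 41 [551. 181.  -1.] [621. 399. 288.]
241 40 [550. 189.  -7.] [759. 398. 283.]
243 39 [549. 190.  -4.] [759. 395. 266.]
245 40 [550. 210.  -5.] [756. 399. 267.]
247 38 [550. 204.  -4.] [762. 398. 262.]
249 39 [552. 210.  -5.] [740. 399. 251.]
251 36 [551. 214.  -5.] [733. 399. 246.]
253 32 [555. 213.  -4.] [630. 399. 238.]
255 33 [559. 229.  -4.] [735. 398. 229.]
257 32 [568. 236.  -2.] [630. 399. 219.]
259 29 [570. 235.  -7.] [741. 401. 210.]
261 28 [553. 245.  -6.] [723. 402. 206.]
263 23 [572. 355. 139.] [596. 403. 199.]
265 23 [572. 318.  -3.] [699. 410. 200.]
267 30 [551. 261.   3.] [729. 414. 190.]
269 30 [566. 308.  47.] [603. 419. 187.]
271 34 [541. 268.  -4.] [723. 421. 186.]
273 28 [544. 306.  -6.] [714. 421. 185.]
275 21 [556. 318.  -6.] [708. 423. 180.]
277 2 [690. 354.  -6.] [701. 364.   1.]
279 1 [560. 335.  47.] [560. 335.  47.]
281 4 [566. 359.  40.] [642. 378.  84.]
283 5 [557. 346.  -6.] [706. 382.  57.]
285 3 [522. 341.  46.] [640. 391.  54.]
287 2 [524. 344.  47.] [617. 393.  54.]
289 4 [574. 385.  -7.] [692. 401.  64.]
291 3 [561. 378.  49.] [631. 412.  54.]
293 2 [583. 393.  45.] [589. 395.  53.]
295 1 [665. 404.  -3.] [665. 404.  -3.]
297 3 [504. 368.  -4.] [681. 418.  53.]
299 3 [539. 393.  42.] [581. 406.  54.]
```

View pics/s6.png

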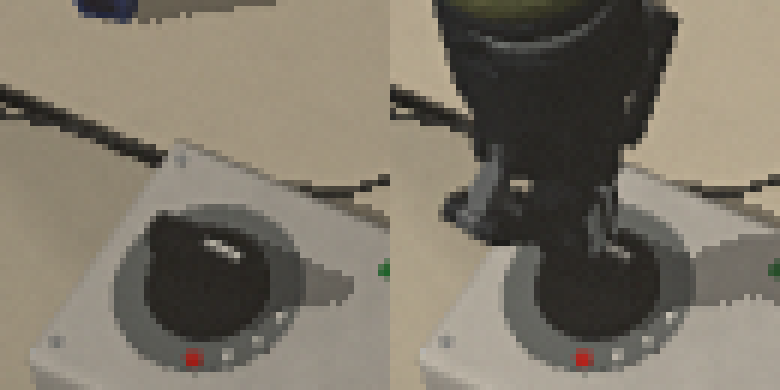

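The picture shows the shut fingers sitting above the bar, around pixel (165,275), so the real tips are about 20–25 mm higher than the TCP reading. I reopen, square up and go lower, watching the force.

apply_moves(
  targets=[
    [[0, 0, 0.2], [0, 0, 0.05]],
    [[0, 0, 0], [0, 0, 0.05]],
    [[0, 0, 0], [0, 0, 0]],
    [[0, 0, 0], [0, 0, 0]],
    [[0, 0, 0], [0, 0, 0]],
  ],
  claw=0.5,
)

```text
time: 13.05
tcp_pos: [589.7, 361.0, 68.6]
orientation: [0.0, 3.142, 0.0]
wrist_force: [0.2, 0.3, -0.3]
grip_width: 0.502
grasp_force: 0.0
```

apply_moves(
  targets=[
    [[0, 0, -0.3], [0, 0, 0]],
    [[0, 0, -0.3], [0, 0, 0]],
    [[0, 0, -0.3], [0, 0, 0]],
    [[0, 0, -0.3], [0, 0, 0]],
    [[0, 0, 0], [0, 0, 0]],
  ],
)

```text
time: 13.68
tcp_pos: [589.6, 360.8, 56.1]
orientation: [0.0, -3.141, 0.0]
wrist_force: [0.1, 0.0, 0.5]
grip_width: 0.499
grasp_force: 0.0
```

apply_moves(
  targets=[
    [[0, 0, -0.3], [0, 0, 0]],
    [[0, 0, -0.3], [0, 0, 0]],
    [[0, 0, -0.2], [0, 0, 0]],
    [[0, 0, 0], [0, 0, 0]],
    [[0, 0, 0], [0, 0, 0]],
  ],
)

```text
time: 14.3
tcp_pos: [589.8, 361.1, 48.6]
orientation: [-0.0, 3.142, 0.0]
wrist_force: [0.2, -0.4, 0.1]
grip_width: 0.503
grasp_force: 0.0
```

apply_moves(
  targets=[
    [[0, 0, 0], [0, 0, 0]],
    [[0, 0, 0], [0, 0, 0]],
    [[0, 0, 0], [0, 0, 0]],
    [[0, 0, 0], [0, 0, 0]],
    [[0, 0, 0], [0, 0, 0]],
  ],
  claw=0,
)

```text
time: 14.92
tcp_pos: [589.8, 361.5, 48.9]
orientation: [-0.001, 3.141, 0.001]
wrist_force: [-0.3, 1.8, 1.2]
grip_width: 0.129
grasp_force: 61.0
```

The bar is gripped at 61 N. I turn it clockwise.

apply_moves(
  targets=[
    [[0, 0, 0], [0, 0, -0.12]],
    [[0, 0, 0], [0, 0, -0.12]],
    [[0, 0, 0], [0, 0, -0.12]],
    [[0, 0, 0], [0, 0, -0.12]],
    [[0, 0, 0], [0, 0, -0.12]],
  ],
)

```text
time: 15.55
tcp_pos: [589.9, 362.0, 49.0]
orientation: [0.932, 2.999, 0.003]
wrist_force: [1.0, 2.1, 1.2]
grip_width: 0.134
grasp_force: 60.9
```

apply_moves(
  targets=[
    [[0, 0, 0], [0, 0, -0.13]],
    [[0, 0, 0], [0, 0, -0.13]],
    [[0, 0, 0], [0, 0, -0.13]],
    [[0, 0, 0], [0, 0, -0.13]],
    [[0, 0, 0], [0, 0, -0.12]],
  ],
)

```text
time: 16.18
tcp_pos: [590.3, 362.3, 48.9]
orientation: [1.829, 2.554, 0.004]
wrist_force: [1.3, 2.7, -0.2]
grip_width: 0.131
grasp_force: 60.8
```

apply_moves(
  targets=[
    [[0, 0, 0], [0, 0, 0]],
    [[0, 0, 0], [0, 0, 0]],
    [[0, 0, 0], [0, 0, 0]],
    [[0, 0, 0], [0, 0, 0]],
    [[0, 0, 0], [0, 0, 0]],
  ],
)

```text
time: 16.8
tcp_pos: [590.2, 362.2, 48.9]
orientation: [-1.822, -2.559, -0.004]
wrist_force: [1.9, 4.4, -0.3]
grip_width: 0.135
grasp_force: 60.8
```

```bash
python3 - <<'E'
from h import *
need([589.4,360.7,65]); print(arm.get_state()["ft_torque"].round(3))
im,P=cap('scene')
cv2.imwrite('pics/s7.png',cv2.resize(im[170:345,120:310],None,fx=4,fy=3.4,interpolation=cv2.INTER_CUBIC))
E
```

```text
t 16.8 pos [590.2 362.2  48.9] d_cm [-0.08 -0.15  1.61] turn [-0.003 -0.     1.237] F [ 1.9  4.4 -0.3] grip 0.135 60.8 q [-0.14  0.6  -0.63  1.49  0.37  1.17 -0.5 ]
[ 0.995 -0.527  0.11 ]
```

View pics/s7.png

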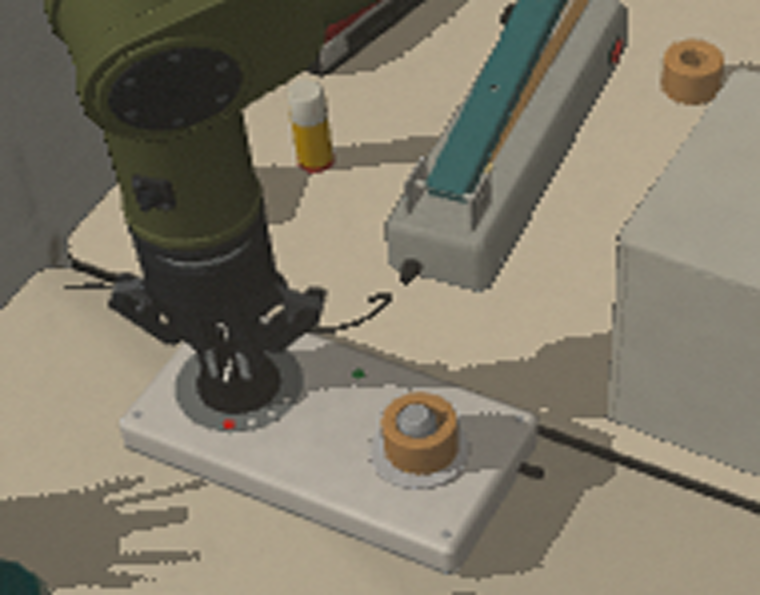

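The mark is near the red dot, and the torque of 0.11 N m matches the third click. I add a small margin and hold.

apply_moves(
  targets=[
    [[0, 0, 0], [0, 0, -0.02]],
    [[0, 0, 0], [0, 0, -0.02]],
    [[0, 0, 0], [0, 0, 0]],
    [[0, 0, 0], [0, 0, 0]],
    [[0, 0, 0], [0, 0, 0]],
  ],
)

```text
time: 17.48
tcp_pos: [590.2, 362.2, 48.9]
orientation: [-1.873, -2.522, -0.004]
wrist_force: [3.3, 4.7, -0.1]
grip_width: 0.135
grasp_force: 60.8
```

apply_moves(
  targets=[
    [[0, 0, 0], [0, 0, 0]],
    [[0, 0, 0], [0, 0, 0]],
    [[0, 0, 0], [0, 0, 0]],
    [[0, 0, 0], [0, 0, 0]],
    [[0, 0, 0], [0, 0, 0]],
  ],
)

```text
time: 18.1
tcp_pos: [590.3, 362.3, 48.9]
orientation: [-1.873, -2.522, -0.004]
wrist_force: [2.3, 5.3, -0.2]
grip_width: 0.137
grasp_force: 60.8
```

```bash
python3 - <<'E'
from h import *
need([589.4,360.7,65]); print(arm.get_state()["ft_torque"].round(3))
im,P=cap('scene');q=P[230:310,130:230].reshape(-1,3)
q=q[(np.hypot(q[:,0]-589.4,q[:,1]-361)<27)&(q[:,2]>66)&(q[:,2]<86)]
vx,vy,x,y=cv2.fitLine(q[:,:2].astype(np.float32),cv2.DIST_HUBER,0,.01,.01).ravel();print(len(q),np.degrees(np.arctan2(vy,vx)),x,y)
E
```

```text
t 18.1 pos [590.3 362.3  48.9] d_cm [-0.09 -0.16  1.61] turn [-0.003 -0.     1.277] F [ 2.3  5.3 -0.2] grip 0.137 60.8 q [-0.14  0.6  -0.62  1.49  0.36  1.17 -0.53]
[ 1.003 -0.548  0.154]
52 62.290325 579.749 374.76288
```

```bash
python3 - <<'E'
from h import *
from scipy.optimize import minimize
im,P=cap('scene');q=P[230:310,130:230].reshape(-1,3)
q=q[(np.hypot(q[:,0]-589.4,q[:,1]-361)<27)&(q[:,2]>64)&(q[:,2]<76)][:,:2]
print(len(q),q[np.argsort(q[:,1])].round().astype(int).tolist())
def sd(p,a):
    d=q-p;u=np.array([-np.cos(a),np.sin(a)]);n=np.array([-u[1],u[0]])
    g=np.c_[abs(d@u)-23,abs(d@n)-6.5]; return np.where(g.max(1)>0,np.hypot(*np.maximum(g,0).T),g.max(1))
for a in np.arange(.6,1.4,.1): print(round(a,1),[round(np.abs(sd(np.array(p),a)).mean(),2) for p in((589.4,360.7),(590.3,362.3),(588,362))])
E
```

```text
19 [[576, 364], [581, 367], [580, 369], [578, 369], [578, 375], [578, 376], [578, 376], [576, 379], [581, 380], [579, 380], [581, 381], [580, 381], [588, 383], [583, 383], [582, 383], [584, 384], [585, 384], [582, 385], [584, 385]]
0.6 [np.float64(5.62), np.float64(4.75), np.float64(5.51)]
0.7 [np.float64(4.81), np.float64(3.92), np.float64(4.76)]
0.8 [np.float64(3.86), np.float64(3.15), np.float64(4.01)]
0.9 [np.float64(2.93), np.float64(2.52), np.float64(3.44)]
1.0 [np.float64(2.22), np.float64(1.85), np.float64(2.86)]
1.1 [np.float64(1.63), np.float64(1.49), np.float64(2.27)]
1.2 [np.float64(1.26), np.float64(1.35), np.float64(1.8)]
1.3 [np.float64(1.3), np.float64(1.8), np.float64(1.38)]
```

The depth fit puts the dial angle at about 1.25 rad, so the bar followed the gripper. I hand the job in.

```bash
python3 -c "
from bench import arm
print(arm.finish_job())"
```

```text
the job is handed in; nothing more can be done
None
```

I handed the job in at about 18 s: the wide-bored core is seated on the spindle flange and let go, the other core stands untouched on the table, and the gripper holds the dial at about 1.25 rad, past the third click; no verdict came back.

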